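# Snap the throat insert into the bench saw table

## Task

Fit the red insert plate into the opening of the saw table: lay it by its grip rib in the opening, either way round, so that it rests on the two spring catches, and let go; then press it straight down with the push block until both ends have clicked home and it lies flush. Press firmly but do not hammer or force it, never push it in with the gripper itself, do not shift the glue bottle, jar, wood offcut or cork block, and finish by hanging the push block back in its stand.

Things in the scene. Friction and masses are not known exactly. Their poses are not given: they have to be found in the camera images.
- saw: Fixed low saw table, grey sides and dark iron top, 260 x 180 x 57 mm, with a long opening in the middle of its top. Origin: centre of its underside, on the bench. x runs along the opening, z up.
- saw_opening (a point): Centre of the opening at the level of the saw table's top (57 mm above the bench); axes as the saw's. The opening is 183 mm (x) by 73 mm (y) and 22 mm deep, with a 45-degree bevel 4 mm wide all round its mouth. Laid in, the plate first rests on the two catches, its top about 13 mm above the saw table's top.
- insert: Loose red insert plate, about 0.26 kg, 22 mm thick: upper 17 mm 168 mm long (x), the lip beneath (lowest 5 mm, bare plywood) 180 mm long, both 70 mm wide (y). Mid-top stands a pale wooden grip rib, 56 mm long (x), 14 mm thick (y), 40 mm tall. Origin: centre of the underside, z up. Fully home, its top is flush with the saw table's top.
- insert_end0 (a point): Middle of the plate's top edge at its -x end (84 mm from the centre, on the top face). The clear flat on either side of the rib for the push block runs from 28 to 84 mm from the centre; its middle part, about 60 mm out, is the place to press.
- insert_end1 (a point): The same at the plate's +x end.
- pusher: Loose push block, about 0.28 kg, hanging upright in its stand: blue square handle 28 x 28 mm, 52 mm tall, on a pale wooden collar 84 x 84 x 12 mm; below it a steel shank 24 mm square and a flat black rubber foot 34 x 34 mm. Origin: centre of the collar's underside, z up. The foot's face is 58 to 70 mm below it, set differently every time and hidden in the stand: it must be felt.
- pusher_grip (a point): Where to grip the push block: on the handle's axis, 33 mm above its origin (handle from 12 to 64 mm); gripped this low the fingertips bear on the collar when pressing. The foot's setting does not slip. The plate tips about its y axis while one end goes down: fingers closing along the plate's length (x) hold the block steadiest, as it can pivot about the line between the fingers.
- stand: Fixed square wooden stand of the push block, 92 x 92 x 85 mm, with a square well 56 x 56 mm open at the top; the collar rests on its rim. Origin: centre of its underside, on the bench.
- glue: Bystander: yellow glue bottle with a red cap, 56 mm across, 150 mm tall, standing. Origin: centre of its underside.
- jar: Bystander: jar with a steel cap, 70 mm across, 90 mm tall, standing. Origin: centre of its underside.
- offcut: Bystander: wood offcut 130 x 45 x 22 mm, lying. Origin: centre of its underside.
- sandblock: Bystander: cork sanding block 110 x 60 x 35 mm, lying. Origin: centre of its underside.
- catch_a (a point): Nose of the brass spring catch at the -x end of the opening, 44 mm wide in y, standing 5 mm out of the end wall, 13 mm below the saw table's top. It gives way outwards as the plate's end lip is pressed past it, then springs back over the lip. Near one end the plate takes about 8 to 16 N to click, both ends at once 16 to 24 N.
- catch_b (a point): Nose of the same kind of catch at the opening's +x end.
Mind the look-alikes: they are no part of the job. Leave any pink look-alike of the insert alone.

How it is judged (in metres and radians):
On the way, in this order (a step that is already met when the one before it is completed fails the run):
1. the plate rests on the catches in the opening, both ends still up, let go (horizontal distance between insert and saw_opening below 0.007 m and angle between the x axis of insert and the x axis of saw, either way round below 0.08 rad and z of each of insert_end0, insert_end1 in the frame of saw_opening above 0.006 m and z of insert in the frame of saw_opening below -0.002 m and contact force between the fingers and insert below 0.1 N), for 0.2 s.
2. the push block presses on the plate while it still stands up (contact force between pusher and insert above 4 N and z of any of insert_end0, insert_end1 in the frame of saw_opening above 0.006 m).
At the end, for the whole second after the job is handed in: The plate is at rest in the opening, both ends at most 2.5 mm above the saw table's top, centred within 5 mm, in line within 0.06 rad; the push block hangs at rest in its stand, collar down on the rim (origin 80 to 91 mm above the stand's foot, 30 mm of its axis), upright within 0.15 rad (z of each of insert_end0, insert_end1 in the frame of saw_opening below 0.0025 m and horizontal distance between insert and saw_opening below 0.005 m and angle between the x axis of insert and the x axis of saw, either way round below 0.06 rad and linear speed of insert below 0.02 m/s and angle between pusher's own z axis and vertical below 0.15 rad and linear speed of pusher below 0.03 m/s and contact force between pusher and insert below 0.1 N and horizontal distance between pusher and stand below 0.03 m and z of pusher in the frame of stand between 0.08 and 0.091 m); the robot touches nothing.
It fails at once if the plate is forced: more than 50 N between push block and plate (contact force between pusher and insert above 50 N).
It fails at once if the plate is pushed past its catches by the gripper or arm itself (horizontal distance between insert and saw_opening below 0.01 m and z of any of insert_end0, insert_end1 in the frame of saw_opening below 0.006 m and contact force between any of the fingers, the arm and insert above 2 N).
It fails at once if a bystander is moved more than 3 cm (distance of any of glue, jar, offcut, sandblock from where it was at the start of the episode above 0.03 m).
It also fails if it takes over 72 s, if anything falls off the work surface, if the arm or the gripper's body presses on something with over 40 N, if the wrist force passes 120 N, or if a joint passes its speed limit or range.

## Robot

A 6-joint arm with a two-finger parallel gripper is mounted at the origin on the work surface. World frame = base frame: x ahead of the robot, y to its left, z up, the work surface at z = 0. Lengths are in mm, angles in degrees, forces in N, time in s.
With the tool pointing down it reaches from about 325 to 925 mm from the base axis. Payload 3.1 kg.
Tool frame: the origin (TCP) lies at the very end of the fingers, on their centre line; the grasp point (between the pads) lies grasp_offset behind it (grasp_offset is the distance from the TCP to the grasp point, in mm); z points along the fingers, x is the direction in which the jaws open and shut, and the axes are right-handed (so a half turn about z gives the same grasp; the last joint's range is limited). The gripper opens to 85 mm and grips with 20 to 120 N. Pads are 22 mm wide; open, the fingers measure 114 mm over their backs; the gripper's body (76 mm by 85 mm) begins 54 mm behind the grasp point. The pads swing forward as they close: fully open they stand 13 mm farther back than shut.
Start: joints at [69.145, 12.427, 92.441, -0, 75.132, -6.429], TCP at [155.698, 605.308, 231.3] pointing down, gripper open.
Joint ranges: [-157.48, 157.48], [-44.54, 120.13], [17.64, 146.25], [-64.5, 244.5], [7.68, 150.69], [-147.95, 147.95]. Speed limits (degrees/s): [159.86, 159.86, 180, 180, 180, 180].

## Interface

Orientations are given as [roll, pitch, yaw] about the fixed x, y, z axes, in that order (R = Rz(yaw) Ry(pitch) Rx(roll)).
In Python, from station import * gives the robot as it stands. Calls block until the motion is done:
- goto(position, orientation): joint-space move of the TCP to a pose.
- move_l(position, attitude=None, speed=150): straight line of the TCP; attitude=None keeps the orientation; speed is the mean speed in mm/s.
- move_j(angles): joint-space move.
- grip(opening, squeeze=None): finger opening in mm; squeeze is the grip in N (None keeps the last); returns when the fingers have stopped.
- wait(seconds).
- solve_ik(position, orientation): joint angles nearest the present ones, or None.
- get_obs(): the state.
- get_image(name): name is "scene" or "top" or "wrist"; returns the picture (400x640x3 uint8, red, green, blue); there is no depth.
- get_calibration(name): a dict with "fx", "fy", "cx", "cy" (pixels), "R" (3x3) and "t" (3): a world point X has camera coordinates R X + t; the wrist camera has in their place "mount" (4x4, takes a point from camera to tool coordinates, whose origin is the TCP and whose axes are the tool frame's). Camera axes: x right, y down, z forward; pixel columns grow to the right and rows downward; lengths in mm; the calibration is good to about 2 mm. A picture is of the moment at which its call begins: read the wrist's pose just before it. get_calibration takes no time and is no camera call.
A pose or a line that the arm cannot do raises Unreachable and nothing moves.
- sign_off(): hands the job in, once; it reports no verdict.
Trained networks look in the newest picture that a camera, given by its name, has taken for a name from the list of things; names that differ only in an ending like _2 or _b are one class to them, and where a whole thing is asked for, a point or a joint stands for the part that bears it (a point fixed in the world has none). Each returns a list of dicts, best first, with "score" (0 to 1); they miss things now and then, are a little off and sometimes report something else, mostly with a low value. They report only what shows in the picture. A call takes as long as a camera call. They do not tell look-alikes from the thing itself.
- spot_in(name, camera): "extent" ([centre column, centre row, width, height] in pixels, round what is visible of it).
- regions_of(name, camera): "region" (400x640 bool, what is visible of it) and "extent" ([centre column, centre row, width, height] in pixels, round what is visible of it).
The state is a dict: "t": time; "joint_pos": joint angles; "qvel": joint speeds; "effort": joint torques, N m; "tcp_pos": TCP position; "ee_rot": TCP orientation; "wrist_force": force on the tool from outside, world axes, zero at the start; "moment": the same for the moment, N m; "grip_width": finger opening in mm.
Only numpy, scipy, OpenCV 4.12 (cv2) and the standard library are available. Lean on these libraries where they do the work, as an engineer would, in place of code of your own. Each camera call takes 0.05 s, during which the arm holds its last target.

## Working session

There is one attempt and no reset: what is moved stays moved. The work goes in short steps, each a Python script; the robot and the scene stay as the last script left them, time stands still between calls to the robot, and variables do not carry over. Pictures are saved under pics/ and viewed, and the job is handed in when it is done.

```bash
ls; mkdir -p pics; python3 - <<'E'
from station import *
import cv2,numpy as np
o=get_obs();print(o)
for n in ("scene","top","wrist"):
    im=get_image(n);cv2.imwrite(f"pics/{n}0.png",im[:,:,::-1])
    c=get_calibration(n);print(n,c)
    if n=="wrist":continue
    for k in ("insert","saw","pusher","stand","glue","jar","offcut","sandblock"):
        print(k,[(round(d["score"],2),[round(float(v)) for v in d["extent"]]) for d in spot_in(k,n)][:4])
E
```

```text
pics
{'t': 0.0, 'joint_pos': array([ 6.91432760e+01,  1.24767928e+01,  9.25294284e+01, -2.11763599e-03,
        7.51313730e+01, -6.42726243e+00]), 'qvel': array([ 0.0007333 ,  0.05963335,  0.0243137 , -0.04221082,  0.00931237,
       -0.03033098]), 'effort': array([ 6.50487964e-04, -3.96839261e+01, -3.03857660e+01, -2.25198137e-04,
        9.67903587e-03, -2.41067859e-06]), 'tcp_pos': array([155.42391512, 604.52011117, 229.95922956]), 'ee_rot': array([-1.79986630e+02,  1.36958303e-01,  7.55711002e+01]), 'wrist_force': array([ 0.45646603, -0.58355343, -0.58501118]), 'moment': array([0.06579015, 0.00580785, 0.02249016]), 'grip_width': 85.41538013171835}
scene {'fx': 493.30916596250904, 'fy': 493.30916596250904, 'cx': 318.3104821595267, 'cy': 199.96837170057603, 'R': array([[-0.46787623,  0.88375083, -0.00873508],
       [ 0.74797831,  0.39069208, -0.53655209],
       [-0.47076562, -0.25757362, -0.84382199]]), 't': array([ 220.15519631, -333.95794765, 1951.6219259 ])}
insert [(0.88, [451, 265, 52, 35]), (0.83, [373, 191, 42, 46]), (0.69, [217, 224, 25, 29]), (0.65, [399, 243, 35, 53])]

[... 736 characters left out ...]
2, 30])]
stand [(0.8, [428, 219, 38, 34]), (0.64, [410, 125, 29, 38])]
glue [(0.77, [193, 144, 27, 23])]
jar [(0.73, [465, 146, 28, 23])]
offcut [(0.76, [245, 126, 15, 41]), (0.58, [336, 164, 63, 90])]
sandblock [(0.63, [412, 127, 33, 41])]
wrist {'fx': 297.2196222262793, 'fy': 297.2196222262793, 'cx': 318.87065759266227, 'cy': 201.20547126386825, 'mount': array([[ 9.99999594e-01, -8.85315480e-04,  1.69550270e-04,
         4.64621905e-02],
       [ 7.83460058e-04,  9.46661237e-01,  3.22229558e-01,
        -8.42256114e+01],
       [-4.45781485e-04, -3.22229294e-01,  9.46661546e-01,
        -1.42465263e+02],
       [ 0.00000000e+00,  0.00000000e+00,  0.00000000e+00,
         1.00000000e+00]])}
```

```bash
python3 - <<'E'
import cv2
a=cv2.imread("pics/scene0.png")[90:340,160:500];cv2.imwrite("pics/s1.png",cv2.resize(a,None,fx=2.3,fy=2.3,interpolation=cv2.INTER_CUBIC))
a=cv2.imread("pics/top0.png")[90:290,140:500];cv2.imwrite("pics/t1.png",cv2.resize(a,None,fx=2.2,fy=2.2,interpolation=cv2.INTER_CUBIC))
E
```

```text
(no output)
```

View pics/s1.png

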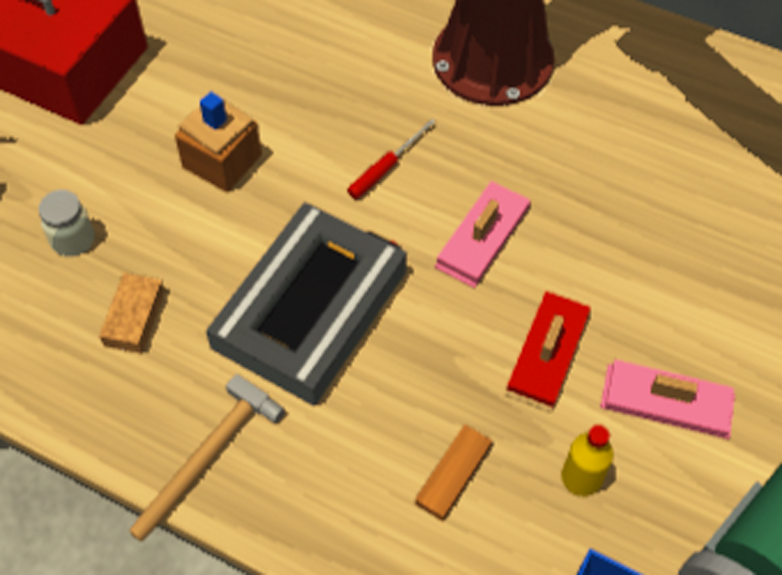

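View pics/t1.png

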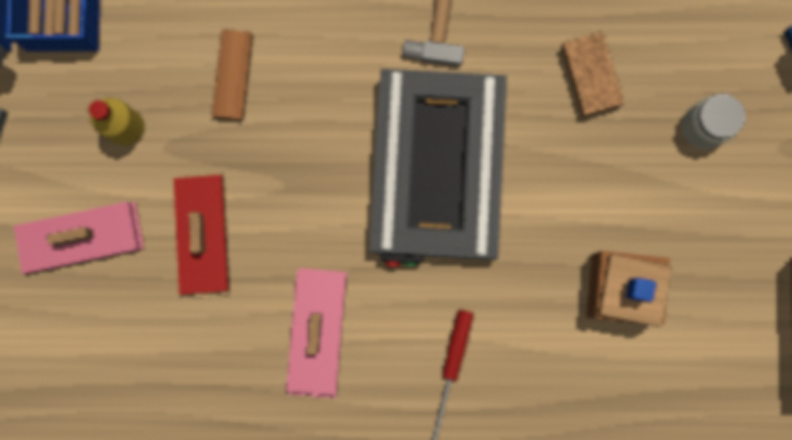

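```bash
python3 - <<'E'
import cv2
a=cv2.imread("pics/t1.png");print(a.shape)
E
```

```text
(440, 792, 3)
```

Candidates (full-image pixels): the top view has the red plate at (231,197) and two pink look-alikes at (178,200) and (285,242). In the scene view, red is at (399,243) and pink at (451,265) and (373,191). I choose the red one. Next I locate everything roughly, then look closer with the wrist camera.

```bash
cat > h.py <<'E'
from station import *
import cv2,numpy as np
from scipy.spatial.transform import Rotation as Ro
def Rot(rpy): return Ro.from_euler('xyz',rpy,degrees=True).as_matrix()
def ext(name,obs=None):
    c=get_calibration(name)
    if name!="wrist": return c,c["R"],c["t"]
    T=np.eye(4);T[:3,:3]=Rot(obs["ee_rot"]);T[:3,3]=obs["tcp_pos"]
    W=np.linalg.inv(T@c["mount"]);return c,W[:3,:3],W[:3,3]
def to_plane(name,px,z,obs=None):
    c,R,t=ext(name,obs);px=np.atleast_2d(np.asarray(px,float))
    d=np.c_[(px[:,0]-c["cx"])/c["fx"],(px[:,1]-c["cy"])/c["fy"],np.ones(len(px))]@R
    o=-R.T@t
    return o+d*((z-o[2])/d[:,2])[:,None]
def project(name,X,obs=None):
    c,R,t=ext(name,obs);p=np.atleast_2d(X)@R.T+t
    return np.c_[p[:,0]/p[:,2]*c["fx"]+c["cx"],p[:,1]/p[:,2]*c["fy"]+c["cy"]]
def snap(fn,name="wrist",scale=1):
    o=get_obs();im=get_image(name);b=im[:,:,::-1].copy();cv2.imwrite("pics/"+fn,b);return o,b
def down(yaw): return [180,0,yaw]
E
python3 - <<'E'
from h import *
for n,p,z in [("ins",(231,197),22),("saw",(340,166),57),("op",(339,164),57),("push",(432,222),110),("glue",(193,146),0),("offc",(245,124),11),("sand",(409,124),17),("jar",(465,144),90),("pinkA",(178,200),22),("pinkB",(284,242),22)]:
    print(n,to_plane("top",p,z).round()[0])
E
```

```text
ins [473. 302.  22.]
saw [568. -40.  57.]
op [574. -37.  57.]
push [ 396. -307.  110.]
glue [640. 434.   0.]
offc [710. 264.  11.]
sand [ 709. -261.   17.]
jar [ 631. -416.   90.]
pinkA [463. 470.  22.]
pinkB [333. 134.  22.]
```

```bash
python3 - <<'E'
from h import *
def look(c,z,yaw,fn):
    y=np.radians(yaw);h=z+142
    v=np.array([np.cos(y),np.sin(y)])*46+np.array([np.sin(y),-np.cos(y)])*(0.34*(h-22)-84)
    goto([c[0]-v[0],c[1]-v[1],z],down(yaw));
    wait(0.3);o,b=snap(fn);print(o["tcp_pos"],o["ee_rot"],o["wrist_force"],o["t"]);return o,b
look((473,302),200,90,"w1.png")
look((574,-37),240,90,"w2.png")
look((396,-307),230,90,"w3.png")
E
```

```text
[448.02498827 256.53130747 200.03081813] [ 1.79998811e+02 -2.23848613e-03  9.00553493e+01] [-0.15041875  0.5576739  -0.80862681] 2.925
[535.59701774 -82.10833875 239.88412885] [-1.79988341e+02 -9.13456702e-03  9.00814282e+01] [0.17338169 0.54644247 0.89326866] 4.6
[ 361.60678484 -352.41788072  229.99189559] [ 1.79998036e+02 -4.19404089e-03  9.00879376e+01] [ 0.10817434 -0.67619681  0.39814958] 6.175
```

View pics/w1.png

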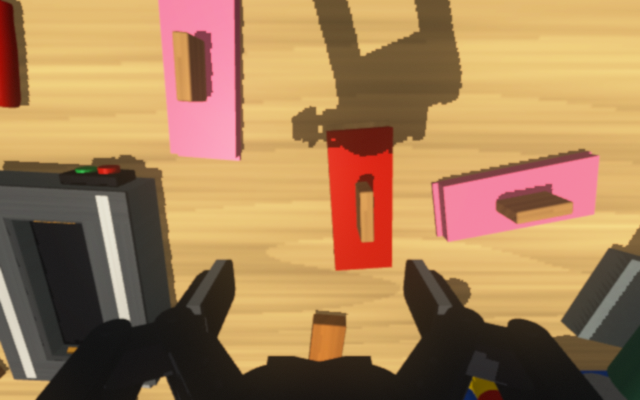

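View pics/w2.png

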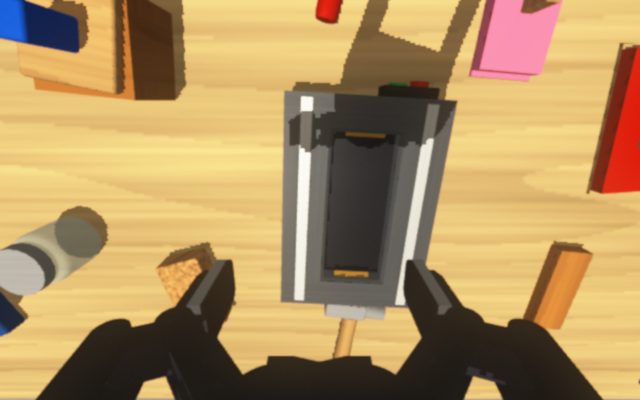

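View pics/w3.png

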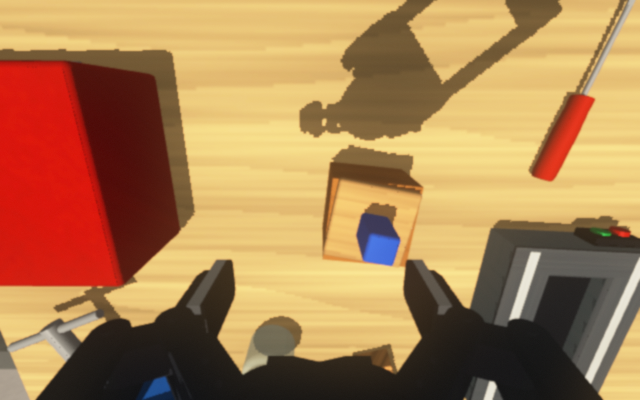

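```bash
python3 - <<'E'
import cv2
a=cv2.imread("pics/w1.png")[110:290,290:430]
b=cv2.imread("pics/w2.png")[80:320,260:480]
c=cv2.imread("pics/w3.png")[140:290,300:440]
cv2.imwrite("pics/c1.png",cv2.resize(a,None,fx=3.3,fy=3.3,interpolation=cv2.INTER_CUBIC))
cv2.imwrite("pics/c2.png",cv2.resize(b,None,fx=2.5,fy=2.5,interpolation=cv2.INTER_CUBIC))
cv2.imwrite("pics/c3.png",cv2.resize(c,None,fx=4,fy=4,interpolation=cv2.INTER_CUBIC))
E
```

```text
(no output)
```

View pics/c1.png

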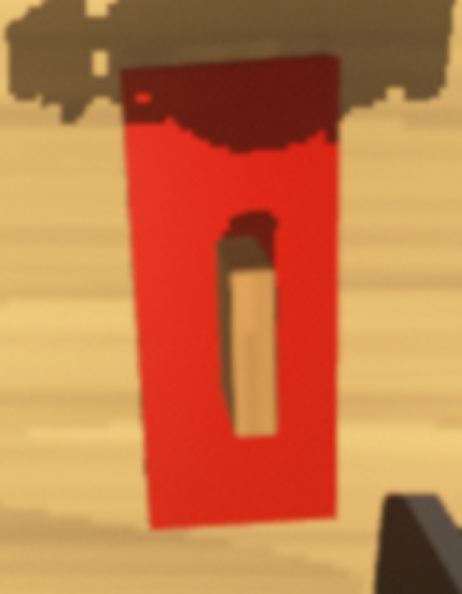

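View pics/c2.png

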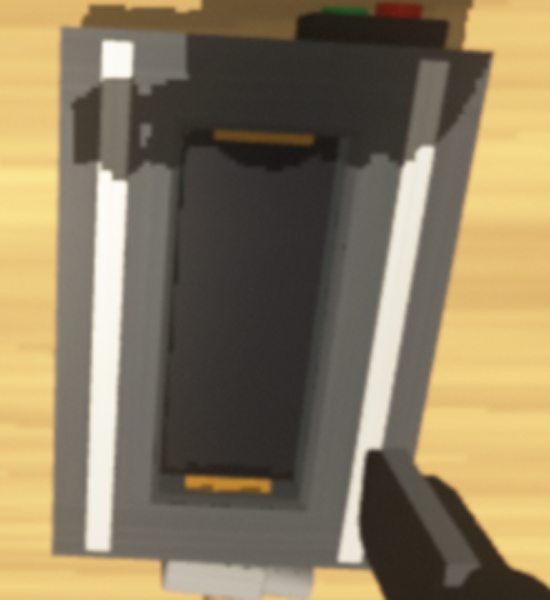

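View pics/c3.png

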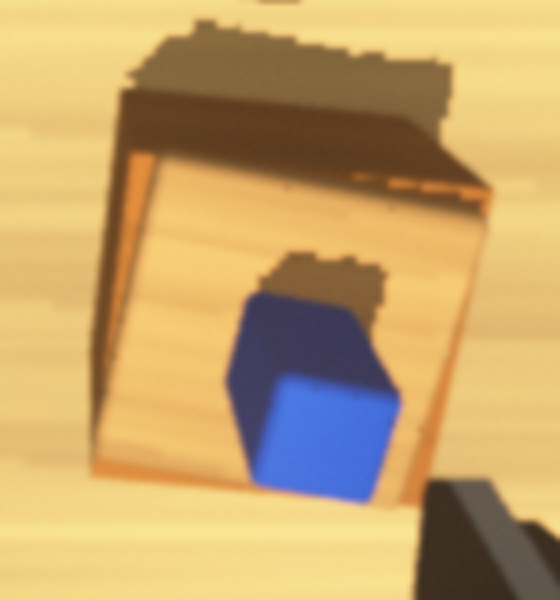

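```bash
python3 - <<'E'
from h import *
O=lambda x,y,z:dict(tcp_pos=np.array([x,y,z]),ee_rot=np.array([180,0,90.07]))
def show(n,px,z,o):
    X=to_plane("wrist",px,z,o)[:,:2];print(n,X.round(1).tolist(),"mean",X.mean(0).round(1))
    for i in range(len(X)):
        d=X[(i+1)%len(X)]-X[i];print("  ",round(float(np.hypot(*d)),1),round(float(np.degrees(np.arctan2(d[1],d[0]))),2))
o1=O(448.0,256.5,200.0);o2=O(535.6,-82.1,239.9);o3=O(361.6,-352.4,230)
show("ins",[(327,131.2),(393,127),(391.8,266.7),(335.5,270)],22,o1)
show("rib top",[(290+230/3.3,110+270/3.3),(290+275/3.3,110+269/3.3),(290+277/3.3,110+434/3.3),(290+237/3.3,110+436/3.3)],62,o1)
show("saw",[(284.8,91.2),(457.2,100.8),(281.2,301.2)],57,o2)
show("catch",[(365.6,134.8),(351.2,273.6)],44,o2)
show("mouth",[(260+150/2.5,80+502/2.5),(260+305/2.5,80+508/2.5)],57,o2)
show("handle",[(370,234.3),(400,240),(393,265.8),(363.3,260.8)],149,o3)
show("collar",[(340,178.8),(422,195.5),(402,266),(323.75,256.3)],97,o3)
E
```

```text
ins [[395.0, 265.5], [390.6, 334.7], [558.1, 346.8], [562.8, 277.5]] mean [476.6 306.1]
   69.4 93.59
   167.9 4.12
   69.4 -86.14
   168.3 -175.89
rib top [[449.5, 297.2], [449.2, 310.6], [503.8, 314.5], [504.5, 301.8]] mean [476.8 306. ]
   13.4 91.35
   54.7 4.07
   12.7 -86.81
   55.2 -175.14
saw [[442.9, -116.7], [452.1, 61.8], [700.2, -130.8]] mean [531.7 -61.9]
   178.7 87.03
   314.0 -37.83
   257.7 176.86
catch [[488.2, -29.5], [666.9, -39.2]] mean [577.6 -34.3]
   179.0 -3.12
   179.0 176.88
mouth [[669.2, -80.2], [672.7, -1.0]] mean [671.  -40.6]
   79.2 87.43
   79.2 -92.57
handle [[382.4, -309.8], [387.6, -284.6], [412.0, -288.4], [407.2, -314.1]] mean [ 397.3 -299.2]
   25.8 78.36
   24.8 -8.92
   26.2 -100.7
   25.2 170.11
collar [[348.6, -331.8], [365.3, -251.7], [443.6, -264.0], [432.0, -346.9]] mean [ 397.4 -298.6]
   81.9 78.23
   79.2 -8.98
   83.6 -97.94
   84.8 169.78
```

Everything measures consistently: the insert is at (476.6,306.1) with yaw 4.1, the saw opening at about (577,-34.4) with yaw -3.05, and the pusher at (397.3,-299) with yaw about -10.4. The c1 crop confirms a red plate with a rib. Grasping it now.

```bash
python3 - <<'E'
from h import *
try: print("go",grasp_offset)
except Exception as e: print(e)
for n,p,y in [("ins",(476.7,306,31),94.1),("place",(577,-34.4,70),86.95),("push",(397.3,-299,118),-10.4),("push2",(397.3,-299,118),169.6),("press",(517,-31,150),-3),("press",(637,-37,150),177)]:
    print(n,solve_ik(p,down(y)))
goto([476.7,306,110],down(94.1))
move_l([476.7,306,31],speed=120)
wait(0.2);o=get_obs();print(o["tcp_pos"],o["ee_rot"],o["wrist_force"],o["grip_width"])
grip(10,60)
o=get_obs();print(o["tcp_pos"],o["wrist_force"],o["grip_width"],o["t"])
move_l([476.7,306,120],speed=120)
wait(0.2);o,b=snap("w4.png");print(o["tcp_pos"],o["ee_rot"],o["wrist_force"],o["grip_width"],o["t"])
E
```

```text
go 18.700000000000003
ins [ 2.55985197e+01  1.99474494e+01  1.07258297e+02 -2.54444375e-14
  5.27942537e+01 -6.85014803e+01]
place [-1.03675760e+01  1.76353990e+01  1.05075030e+02 -2.54444375e-14
  5.72895710e+01 -9.73175760e+01]
push [-4.50571887e+01  4.41286162e+00  1.14708908e+02 -2.54444375e-14
  6.08782305e+01 -3.46571887e+01]
push2 [-45.05718868   4.41286162 114.70890785   0.          60.87823053
 145.34281132]
press [-1.11989338e+01  4.38275163e+00  1.10824129e+02 -2.54444375e-14
  6.47931191e+01 -8.19893377e+00]
press None
[477.61540105 306.46132415  32.17355908] [ 1.79879683e+02 -4.93717926e-02  9.41013363e+01] [-0.00901274  0.32579206 -0.43726019] 85.6381138780481
[476.72790147 305.95799813  31.05513854] [0.02370955 0.7063418  1.14198298] 13.39572574466497 10.3
[475.89564566 305.58638926 118.74766654] [-1.79876429e+02  4.91212843e-02  9.40985782e+01] [ 0.04596399  0.47666311 -2.3918896 ] 13.308502633203203 11.3917
```

View pics/w4.png

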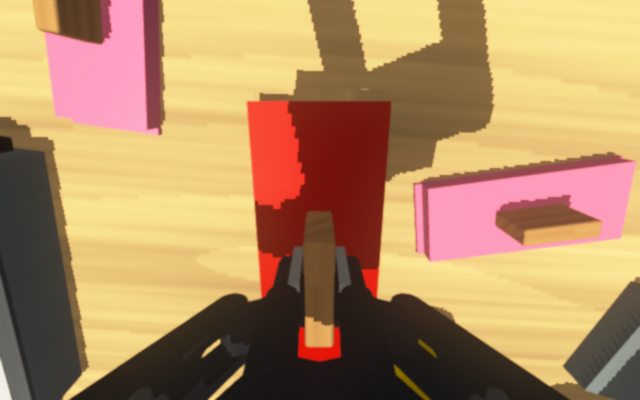

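The red plate is held; its far edge runs between pixels (248,101) and (391,101). I check the pose in hand, then hover over the opening and look again.

```bash
python3 - <<'E'
from h import *
o=dict(tcp_pos=np.array([475.9,305.6,118.75]),ee_rot=np.array([180,0,94.1]))
X=to_plane("wrist",[(248,101.5),(391,101.5)],109.7,o)[:,:2];print(X)
a=np.radians(4.1);m=X.mean(0);print(np.hypot(*(X[1]-X[0])),np.degrees(np.arctan2(*(X[1]-X[0])[::-1]))-90,m+84*np.array([np.cos(a),np.sin(a)]))
move_l([475.9,305.6,190],speed=200)
goto([577,-34.4,170],down(86.95))
wait(0.3)
o,b=snap("w5.png");print(o["tcp_pos"],o["ee_rot"],o["wrist_force"],o["grip_width"],o["t"])
cv2.imwrite("pics/c5.png",cv2.resize(b[60:360,200:460],None,fx=2,fy=2,interpolation=cv2.INTER_CUBIC))
snap("t5.png","top");
E
```

```text
[[395.04408608 265.96726509]
 [390.15679357 334.9070141 ]]
69.1127674279436 4.055041485154689 [476.38546559 306.44292492]
[577.08053132 -33.44927724 170.15655601] [ 1.79984167e+02 -3.15710765e-03  8.70356312e+01] [ 0.23038865  0.63434034 -3.22328797] 13.030028473508093 13.575
```

View pics/w5.png

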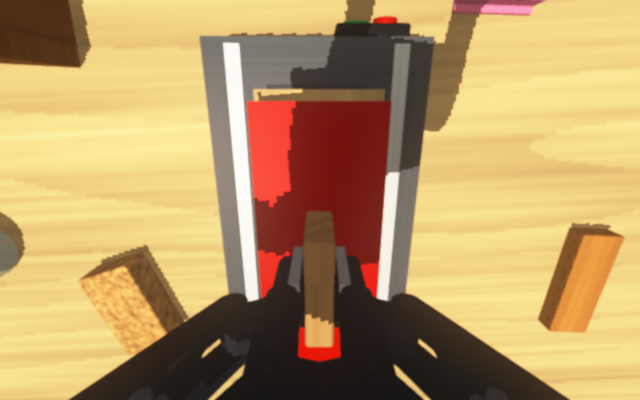

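View pics/c5.png

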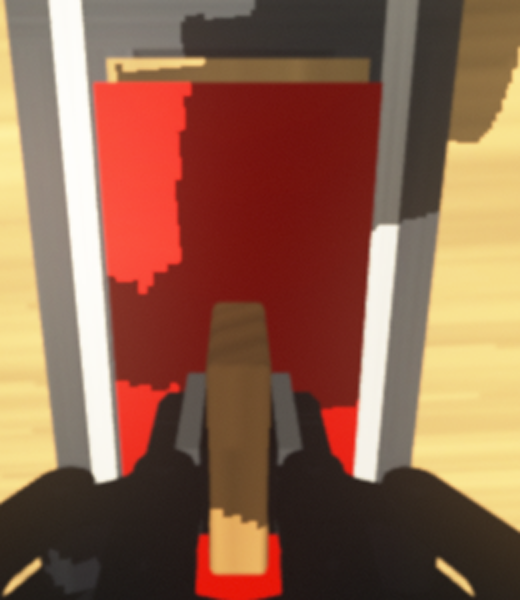

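```bash
python3 - <<'E'
from h import *
o=dict(tcp_pos=np.array([577.08,-33.45,170.16]),ee_rot=np.array([180,0,87.03]))
X=to_plane("wrist",[(201,37.5),(434,38)],57,o)[:,:2];print(X)
d=X[1]-X[0];an=np.degrees(np.arctan2(d[1],d[0]))-90;print(np.hypot(*d),an)
a=np.radians(-3.05);print("saw c",X.mean(0)+130*np.array([np.cos(a),np.sin(a)]))
P=to_plane("wrist",[(248,101.5),(391,101)],161.2,o)[:,:2];d=P[1]-P[0];print(np.degrees(np.arctan2(d[1],d[0]))-90)
print("plate c",P.mean(0)+84*np.array([np.cos(a),np.sin(a)]))
c=get_calibration("top")
im=cv2.imread("pics/top0.png")[115:215,290:390];cv2.imwrite("pics/tt.png",cv2.resize(im,None,fx=6,fy=6,interpolation=cv2.INTER_CUBIC))
E
```

```text
[[ 443.07792185 -116.35227343]
 [ 452.78340679   61.68608578]]
178.302702697823 -3.1203020927984824
saw c [577.74651708 -34.25005646]
-2.825092876460502
plate c [577.48364524 -32.93410063]
```

View pics/tt.png

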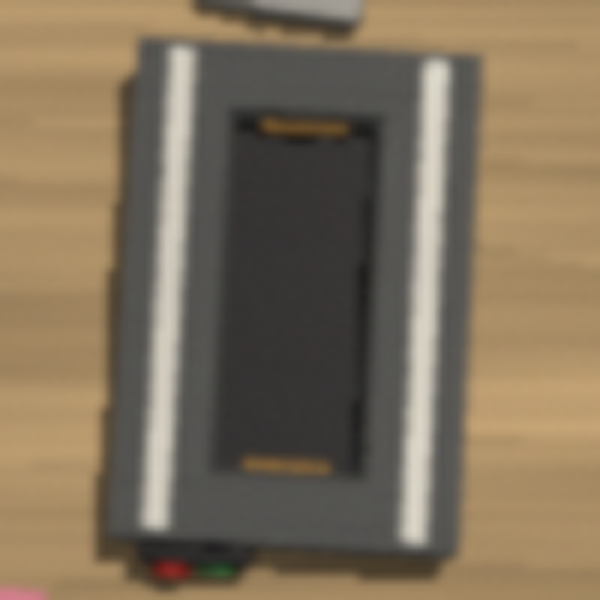

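```bash
python3 - <<'E'
from h import *
x,y=577.1,-34.6
move_l([x,y,100],down(86.95),speed=120);wait(0.3)
o=get_obs();f0=o["wrist_force"];print(o["tcp_pos"],o["ee_rot"],f0)
e=np.array([x,y])-o["tcp_pos"][:2]
for z in [94,91,89,87,85,83,82,81,80,79.5]:
    move_l([x+e[0],y+e[1],z],down(86.95),speed=40);wait(0.1);o=get_obs();df=o["wrist_force"]-f0
    print(z,o["tcp_pos"].round(2),df.round(2))
    if df[2]>3 or np.hypot(*df[:2])>6:break
print(o["t"]);o,b=snap("w6.png");cv2.imwrite("pics/c6.png",cv2.resize(b[60:360,200:460],None,fx=2,fy=2,interpolation=cv2.INTER_CUBIC))
E
```

```text
[577.76668796 -34.7120994  100.93019024] [1.79904267e+02 1.31879631e-02 8.69531931e+01] [-0.25432781  0.05238664 -1.4328672 ]
94 [576.23 -34.46  93.74] [-0.17  0.34 -0.45]
91 [576.43 -34.5   90.94] [-0.17 -0.29 -0.69]
89 [576.42 -34.46  88.97] [-0.11 -1.28 -0.43]
87 [576.39 -34.49  86.93] [-0.82  1.   -0.53]
85 [576.4  -34.48  84.93] [ 0.43 -0.76 -0.69]
83 [576.41 -34.48  82.94] [ 1.51  0.41 -0.4 ]
82 [576.43 -34.46  82.  ] [ 0.32 -0.17 -0.14]
81 [576.43 -34.51  80.99] [-1.   -0.72 -0.94]
80 [576.45 -34.48  79.99] [ 0.27 -0.1  -0.85]
79.5 [576.43 -34.5   79.5 ] [0.52 0.09 0.32]
18.2583
```

View pics/c6.png

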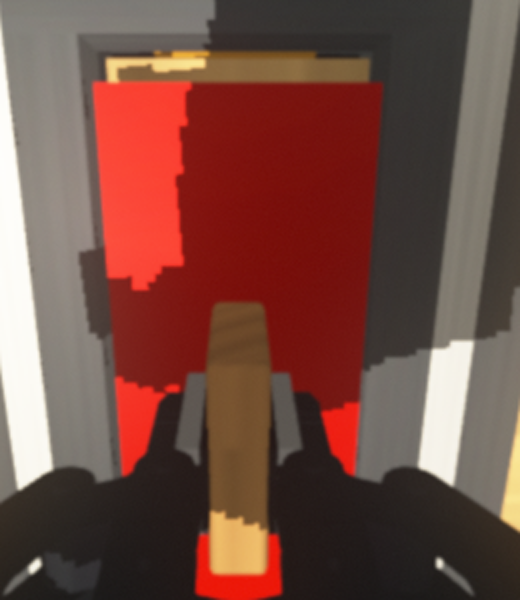

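```bash
python3 - <<'E'
from h import *
x,y=577.0,-34.6
f0=get_obs()["wrist_force"]
for z in [79,78.5,78,77.5,77,76.5]:
    move_l([x,y,z],down(86.95),speed=30);wait(0.1);o=get_obs();df=o["wrist_force"]-f0
    print(z,o["tcp_pos"].round(2),df.round(2))
    if df[2]>2 :break
grip(50);wait(0.3);o=get_obs();print(o["tcp_pos"],o["wrist_force"],o["grip_width"],o["t"])
grip(85)
move_l([x,y,150],speed=150);wait(.2)
o,b=snap("w7.png");print(o["tcp_pos"],o["ee_rot"],o["t"]);snap("s7.png","scene")
E
```

```text
79 [576.87 -34.58  79.07] [-0.77 -1.13  2.21]
[577.02697444 -34.61981219  79.02185423] [ 0.51690037 -0.2083813  -0.22032876] 49.92324269953673 19.4
[575.76734988 -34.3744587  148.25453103] [-1.79817265e+02 -2.29259193e-02  8.69487384e+01] 20.6667
```

View pics/w7.png

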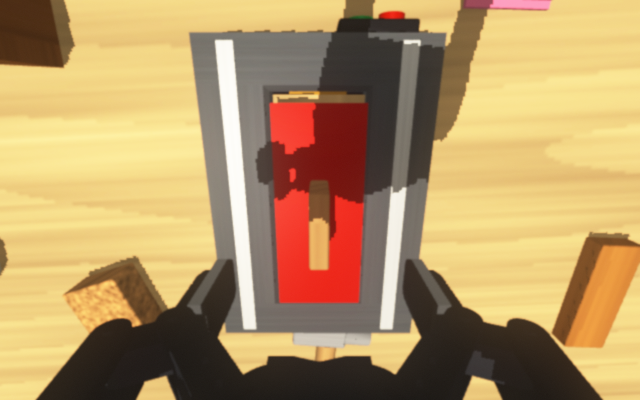

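```bash
python3 - <<'E'
from h import *
o=dict(tcp_pos=np.array([575.77,-34.37,148.25]),ee_rot=np.array([180,0,86.95]))
X=to_plane("wrist",[(270,103),(366,103),(360,302),(279,303)],70,o)[:,:2];print(X,X.mean(0),np.hypot(*(X[1]-X[0])),np.hypot(*(X[2]-X[3])),np.hypot(*(X[2]-X[1])))
move_l([577,-34,220],speed=300)
goto([397.3,-299,190],down(-10.4))
wait(.2);o,b=snap("w8.png");print(o["tcp_pos"],o["ee_rot"],o["t"])
E
```

```text
[[491.85176178 -64.02404486]
 [495.50661361   3.56926383]
 [663.02860598  -2.23958593]
 [660.18484121 -74.07192696]] [577.64295565 -34.19157348] 67.692047705024 71.88860977609103 167.6226734714902
[ 397.97972683 -298.3665248   189.98689422] [-1.79992572e+02 -4.57844988e-03 -1.02867375e+01] 22.575
```

View pics/w8.png

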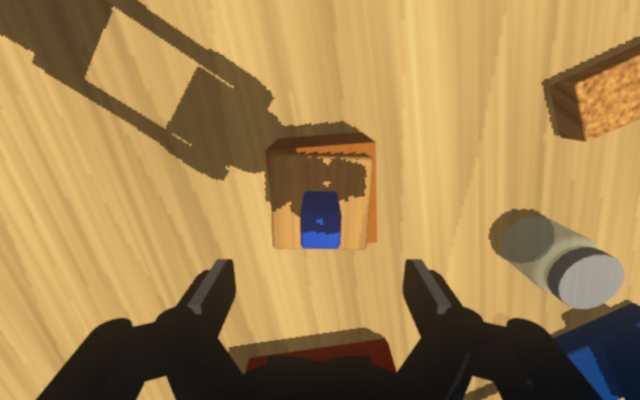

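```bash
python3 - <<'E'
from h import *
o=dict(tcp_pos=np.array([398,-298.4,190]),ee_rot=np.array([180,0,-10.3]))
for z in (0,60,120): print(to_plane("wrist",[(240,345),(390,335),(250,365)],z,o).round())
for z in (0,100,150): print(to_plane("top",[(496,218),(496,275)],z).round())
x,y=397.4,-299.2
move_l([x,y,135],down(-10.4),speed=150)
move_l([x,y,99.7],speed=80);wait(.2);o=get_obs();print(o["tcp_pos"],o["wrist_force"])
grip(26,80);o=get_obs();print(o["tcp_pos"],o["ee_rot"],o["wrist_force"],o["moment"],o["grip_width"],o["t"])
E
```

```text
[[ 243. -519.    0.]
 [ 454. -539.    0.]
 [ 248. -557.    0.]]
[[ 274. -464.   60.]
 [ 446. -481.   60.]
 [ 277. -495.   60.]]
[[ 304. -410.  120.]
 [ 438. -423.  120.]
 [ 307. -434.  120.]]
[[ 411. -533.    0.]
 [ 234. -527.    0.]]
[[ 409. -498.  100.]
 [ 243. -492.  100.]]
[[ 407. -480.  150.]
 [ 248. -475.  150.]]
[ 397.84114605 -299.63567138  100.36724645] [-0.51676837 -0.33874744  1.31229265]
[ 397.73567411 -299.39565113  100.00448851] [ 1.79982168e+02 -4.30897357e-02 -1.04019248e+01] [ 1.20219585 -0.31935302  1.79261648] [-0.01172581 -0.06360517 -0.07014479] 27.415766047715504 24.5
```

```bash
cat > press.py <<'E'
from h import *
def press(sx,zstart,ztouch_fast,fmax=30,depth=15):
    a=np.radians(-3.05);p=np.array([577.4,-34.3])+sx*60*np.array([np.cos(a),np.sin(a)])
    o=get_obs()
    if o["tcp_pos"][2]<zstart-5: move_l([o["tcp_pos"][0],o["tcp_pos"][1],zstart],speed=150)
    move_l([p[0],p[1],zstart],down(-3.05),speed=200)
    move_l([p[0],p[1],ztouch_fast],speed=80);wait(.25)
    o=get_obs();f0=o["wrist_force"];print("hover",o["tcp_pos"].round(2),f0.round(2),o["t"])
    z=ztouch_fast;zc=None;peak=0;log=[]
    while True:
        z-=1.0 if zc is None else 0.7
        move_l([p[0],p[1],z],speed=25)
        if zc is not None: wait(.05)
        o=get_obs();f=o["wrist_force"]-f0
        log.append((round(z,1),round(float(o["tcp_pos"][2]),2),f.round(1).tolist()))
        if zc is None:
            if f[2]>2: zc=z;log.append("contact")
            elif z<ztouch_fast-22: break
        elif f[2]>fmax or zc-z>depth: break
    for l in log: print(l)
    return zc,z,o
E
python3 - <<'E'
from press import *
move_l([397.4,-299.2,200],speed=150);wait(.1);o=get_obs();print(o["wrist_force"],o["grip_width"],o["t"])
move_l([480,-150,220],down(-3.05),speed=250)
a=np.radians(-3.05);p=np.array([577.4,-34.3])-60*np.array([np.cos(a),np.sin(a)])
move_l([p[0],p[1],210],speed=200);wait(.1);snap("s9.png","scene");o,b=snap("w9.png");print(o["tcp_pos"],o["ee_rot"],o["grip_width"],o["t"])
E
```

```text
[ 0.22319539  0.17140937 -2.61145028] 27.368516437458105 25.4167
[517.30474101 -32.43251074 210.10799133] [ 1.79969032e+02 -2.92407357e-03 -3.15338744e+00] 27.06881778759745 27.175
```

View pics/w9.png

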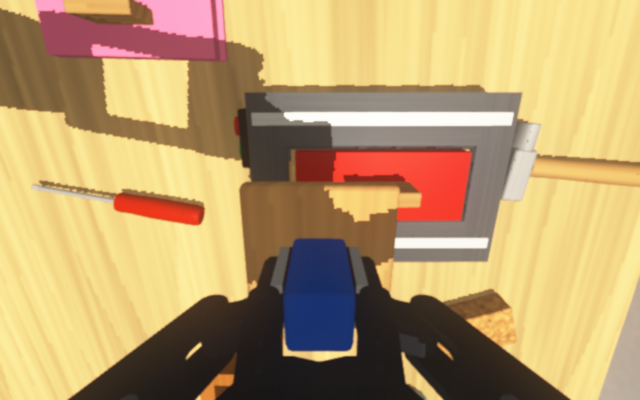

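```bash
python3 - <<'E'
import cv2
a=cv2.imread("pics/s9.png")[90:340,160:500];cv2.imwrite("pics/s9c.png",cv2.resize(a,None,fx=2.3,fy=2.3,interpolation=cv2.INTER_CUBIC))
E
```

```text
(no output)
```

View pics/s9c.png

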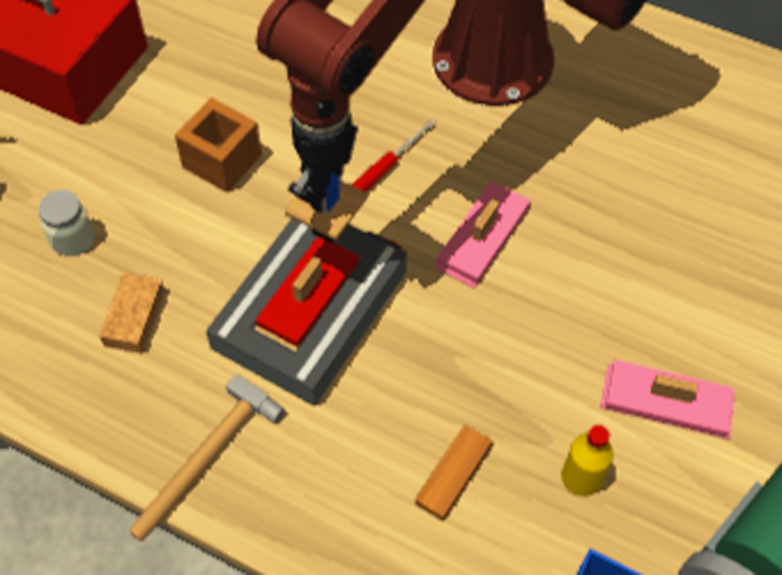

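The push block is held level, and the plate rests raised in the opening. Now I press the first (near, -x) end by feel.

```bash
python3 - <<'E'
from press import *
zc,z,o=press(-1,175,158,fmax=25)
print(zc,z,o["t"])
E
```

```text
hover [517.89 -31.15 158.54] [-0.8   0.02 -1.73] 28.1583
(157.0, 157.0, [0.7, 1.0, -1.1])
(156.0, 155.89, [1.0, -0.2, -1.2])
(155.0, 154.88, [1.0, 0.5, -1.1])
(154.0, 153.89, [0.5, 1.1, -1.3])
(153.0, 152.89, [1.0, -0.0, -0.7])
(152.0, 151.89, [0.7, 0.1, -0.4])
(151.0, 150.91, [1.5, -0.5, 0.1])
(150.0, 149.93, [0.3, 0.3, -0.6])
(149.0, 148.88, [1.2, 0.3, -0.1])
(148.0, 147.88, [0.2, -0.6, -0.7])
(147.0, 146.92, [1.1, -0.2, -0.7])
(146.0, 145.88, [0.7, 0.0, -1.1])
(145.0, 144.9, [0.7, 0.5, -0.6])
(144.0, 143.88, [0.6, -0.1, -0.7])
(143.0, 143.24, [-0.1, -0.0, 0.3])
(142.0, 142.85, [-0.5, -0.2, 5.7])
contact
(141.3, 142.59, [-1.1, -0.0, 7.3])
(140.6, 142.3, [-2.3, 0.0, 10.3])
(139.9, 141.87, [-2.0, 1.0, 10.8])
(139.2, 138.84, [2.0, 1.1, 0.2])
(138.5, 137.53, [1.5, 0.9, -0.4])
(137.8, 137.6, [0.6, -0.2, -0.6])
(137.1, 137.09, [1.3, -0.5, -1.4])
(136.4, 136.35, [1.1, -0.7, -0.4])
(135.7, 135.65, [1.0, -0.8, -0.4])
(135.0, 134.96, [0.6, 0.4, -0.5])
(134.3, 134.53, [-0.9, 0.7, 0.9])
(133.6, 134.39, [-0.9, -0.7, 6.6])
(132.9, 134.35, [-2.2, -0.1, 10.2])
(132.2, 134.29, [-4.5, 0.4, 13.4])
(131.5, 134.25, [-5.8, 2.4, 16.7])
(130.8, 134.24, [-6.5, 1.0, 19.4])
(130.1, 134.16, [-7.5, 1.8, 22.6])
(129.4, 134.17, [-9.4, 1.3, 25.9])
142.0 129.4000000000002 37.5583
```

```bash
python3 - <<'E'
from press import *
zc,z,o=press(1,205,149,fmax=25)
print(zc,z,o["t"],o["grip_width"],o["ee_rot"])
o=get_obs();move_l([o["tcp_pos"][0],o["tcp_pos"][1],205],speed=150)
wait(.1);snap("s10.png","scene");o,b=snap("w10.png");print(o["tcp_pos"],o["ee_rot"],o["t"])
a=cv2.imread("pics/s10.png")[150:300,230:380];cv2.imwrite("pics/s10c.png",cv2.resize(a,None,fx=4,fy=4,interpolation=cv2.INTER_CUBIC))
E
```

```text
hover [637.86 -37.58 149.81] [-0.39  0.32 -1.73] 40.0583
(148.0, 147.96, [0.1, -0.4, -1.6])
(147.0, 146.81, [0.1, -0.2, -0.8])
(146.0, 145.83, [0.5, -0.9, -1.2])
(145.0, 144.85, [0.7, 0.0, -0.7])
(144.0, 143.87, [0.4, -0.9, -0.6])
(143.0, 142.89, [-0.2, -1.0, -1.3])
(142.0, 142.22, [0.3, -0.9, -0.2])
(141.0, 141.93, [-2.1, -0.3, 4.8])
contact
(140.3, 141.7, [-2.0, 0.5, 8.1])
(139.6, 141.29, [-3.4, -0.7, 7.6])
(138.9, 140.82, [-2.5, 0.3, 8.8])
(138.2, 140.31, [-2.9, 0.4, 8.4])
(137.5, 139.73, [-2.6, -0.3, 8.9])
(136.8, 136.12, [1.4, -0.9, -0.6])
(136.1, 135.2, [1.0, -1.0, -0.7])
(135.4, 135.2, [1.5, 0.2, -1.2])
(134.7, 134.69, [0.6, 0.2, -1.0])
(134.0, 133.94, [0.5, -0.1, -0.5])
(133.3, 133.26, [0.8, -1.0, -0.8])
(132.6, 132.54, [0.1, -0.3, -1.0])
(131.9, 131.85, [0.2, 0.4, -0.8])
(131.2, 131.6, [1.1, -0.5, 1.3])
(130.5, 131.57, [-1.6, 0.8, 5.8])
(129.8, 131.56, [-2.4, -1.0, 9.0])
(129.1, 131.55, [-3.7, -0.5, 10.9])
(128.4, 131.53, [-4.2, 0.9, 13.5])
(127.7, 131.52, [-5.3, 1.1, 16.6])
(127.0, 131.51, [-6.9, 1.5, 18.9])
(126.3, 131.49, [-8.0, 0.6, 21.4])
(125.6, 131.51, [-8.9, -0.5, 24.6])
141.0 125.6000000000002 48.6583 27.308506922065686 [ 1.79974884e+02 -3.72494184e-02 -3.03292978e+00]
[636.64587402 -37.394079   202.50597319] [-179.97179146    0.22917992   -3.05116211] 49.4917
```

View pics/s10c.png

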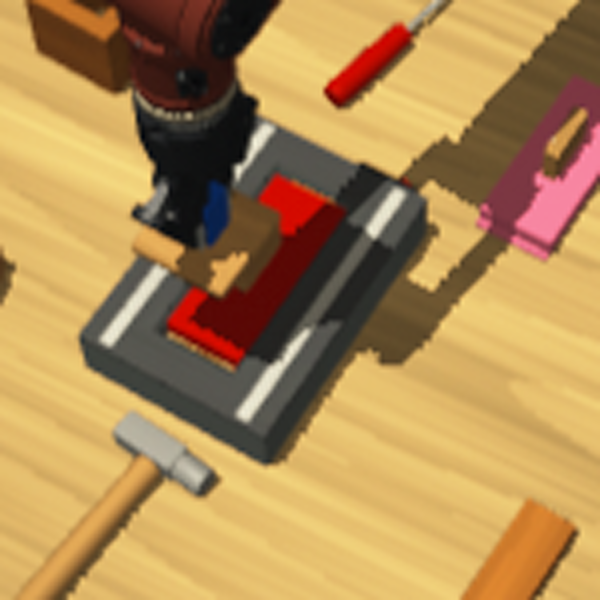

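View pics/w10.png

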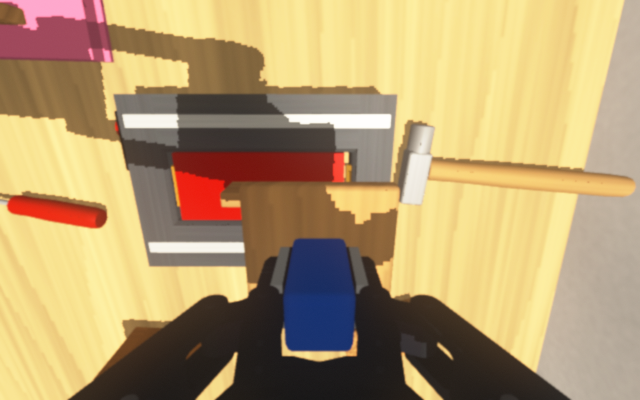

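Both ends clicked, with force peaks of about 11 N and 9 N. The far end bottomed at TCP z 131.5. I touch the first end again to confirm that it's at the same height.

```bash
python3 - <<'E'
from press import *
zc,z,o=press(-1,195,134.5,fmax=22,depth=8)
print(zc,z,o["t"],o["tcp_pos"],o["ee_rot"])
E
```

```text
hover [517.98 -31.2  135.21] [ 0.13 -0.39 -2.59] 51.4583
(133.5, 133.5, [-0.5, 0.9, 0.2])
(132.5, 132.33, [-0.7, 0.8, -0.0])
(131.5, 131.55, [0.9, -0.4, 0.7])
(130.5, 131.53, [-2.4, 1.5, 8.4])
contact
(129.8, 131.54, [-4.1, 1.4, 12.4])
(129.1, 131.51, [-5.9, 1.5, 14.1])
(128.4, 131.52, [-6.4, 0.9, 17.5])
(127.7, 131.52, [-9.0, 1.3, 20.5])
(127.0, 131.53, [-10.3, 1.3, 24.8])
130.5 127.00000000000003 53.9583 [518.03823102 -31.24453735 131.52610415] [ 1.79982325e+02  2.86677543e-02 -3.03381411e+00]
```

```bash
python3 - <<'E'
from h import *
o=get_obs();move_l([o["tcp_pos"][0],o["tcp_pos"][1],205],speed=150)
move_l([397.4,-299.2,205],down(-10.4),speed=220)
move_l([397.4,-299.2,108],speed=120);wait(.15)
o=get_obs();f0=o["wrist_force"];print(o["tcp_pos"],f0,o["t"])
for z in np.arange(104,96,-1.0):
    move_l([397.4,-299.2,z],speed=30);o=get_obs();print(z,o["tcp_pos"][2].round(2),(o["wrist_force"]-f0).round(1))
    if (o["wrist_force"]-f0)[2]>3:break
o=get_obs();print(o["t"])
grip(85);move_l([397.4,-299.2,210],speed=150);wait(.1)
o,b=snap("w11.png");snap("s11.png","scene");print(o["t"],o["wrist_force"],o["grip_width"])
a=cv2.imread("pics/s11.png")[90:340,160:500];cv2.imwrite("pics/s11c.png",cv2.resize(a,None,fx=2.3,fy=2.3,interpolation=cv2.INTER_CUBIC))
E
```

```text
[ 398.13839085 -299.93831363  109.20890982] [-0.38183307 -0.06785745 -1.82290897] 57.2167
104.0 103.82 [ 0.3  0.6 -0.2]
103.0 102.9 [0.1 1.  0.2]
102.0 101.9 [ 0.3 -0.5 -0.4]
101.0 100.92 [-0.3  0.2 -1. ]
100.0 100.04 [0.  0.6 0.4]
99.0 100.02 [-2.3  2.2  7.6]
58.75
60.3417 [ 0.77479664 -0.33020822  0.29338946] 84.97136748509106
```

View pics/w11.png

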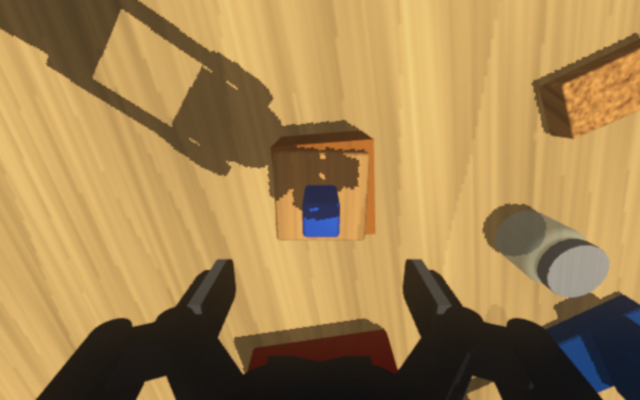

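View pics/s11c.png

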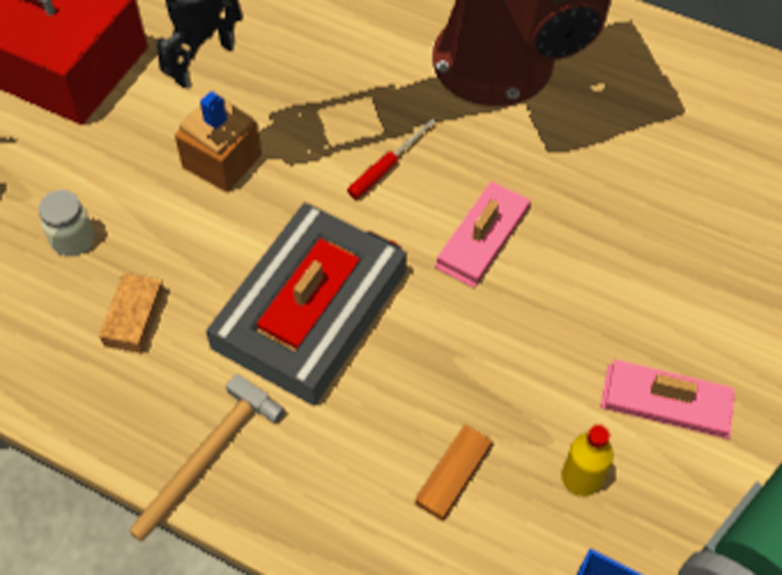

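The plate sits flush and in line, around (308,293) in the crop. The push block hangs upright in its stand, nothing else has moved, and the gripper is clear. Handing in.

```bash
python3 -c "
from station import *
print(sign_off(), get_obs()['t'])"
```

```text
the job is handed in; nothing more can be done
the job is handed in; nothing more can be done
```

I fitted the red insert plate and handed the job in at about 60 s of the 72 s allowed; sign-off gives no verdict.

- **Laying in:** I laid the plate on the catches by its rib and let go. I then pressed one end at a time with the push block. The ends clicked at about 11 N and 9 N. I pressed on to about 26 N to seat them.
- **Is it home:** Both ends stopped hard at the same tool height, 131.5 mm, so the plate is level. Measured against the plate's first contact, it dropped about 11.8 mm, where about 13 mm was expected. That leaves flushness uncertain by about 1 mm. The limit is 2.5 mm, and the last picture shows it flush.
- **Finish:** The push block is back in its stand with the collar on the rim, at the same tool height as when I gripped it. The gripper is clear and open. In the last pictures the glue bottle, jar, wood offcut and cork block look unmoved, and the pink look-alikes were left alone.

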